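Draw the piston from a cream filler's cylinder for washing

ROBOT

A 6-joint arm with a two-finger parallel gripper is mounted at the origin on the work surface. World frame = base frame: x ahead of the robot, y to its left, z up, the work surface at z = 0. Lengths are in mm, angles in rad, forces in N, time in s.
With the tool pointing down it reaches from about 350 to 875 mm from the base axis. Payload 4.2 kg.
Tool frame: the origin (TCP) lies between the finger pads; the fingertips stand 11 mm ahead of it and the grasp point (between the pads) lies 8 mm behind it; z points along the fingers, y is the direction in which the jaws open and shut (so a half turn about z gives the same grasp; the last joint's range is limited). The gripper opens to 85 mm and grips with 20 to 120 N. Pads are 22 mm wide; open, the fingers measure 114 mm over their backs; the gripper's body (76 mm by 85 mm) begins 54 mm behind the grasp point. The pads swing forward as they close: fully open they stand 13 mm farther back than shut.
Start: joints at [-0.997, 0.385, 0.008, 0, -1.194, -0.259], TCP at [193.532, -594.26, 202.412] pointing down, gripper open.
Joint ranges: [-3.14, 3.14], [-1.21, 2.06], [-1.07, 1.41], [-3.16, 2.05], [-2.99, -0.16], [-3.1, 3.1]. Speed limits (rad/s): [2.79, 2.79, 3.14, 3.14, 3.14, 3.14].

INTERFACE

Orientations are given as a unit quaternion [x, y, z, w].
In Python, from bench import * gives the robot as it stands.
- The arm moves only by the tool servo_tool, never from a script. Its argument "rows" is a list of rows, each a list of 7 numbers: the opening, from 0 (shut) to 1 (fully open), then the shift along the tool's x, y, z in cm, then the turn, a rotation vector about the tool's x, y, z in degrees. A call has 1 to 12 rows; each row shifts and turns the commanded pose from where the row before left it, along the tool's axes as they then stand; what a row does not reach is not made up. A row lasts 1/10 s, in which the tool goes at most 50 mm and 8.59 degrees, less where a joint would pass 70% of its speed; a pose out of reach is approached as far as the arm can. A call is refused whole if a number of a shift passes 5 or a number of a turn 8.59, either way. A call with a gripper value outside its range is refused whole. The fingers move at their own pace and stop on an object; the grip force is fixed at half the most. Time passes only in rows, so rows that do not move let the fingers close. It gives the time, the measured TCP pose, the force and the opening at its end, in the units of the state.
- read_state(): the state, without advancing time (a new reading comes with each control period).
- get_image(name): name is "side" or "top" or "wrist"; returns a dict with "image" (400x640x3 uint8, red, green, blue), "mtx" (3x3 intrinsics, pixels), "extrinsics" (4x4, takes a point from camera to world coordinates). Camera axes: x right, y up, looking along -z (the intrinsics and any distortion apply to the point x, -y, -z); pixel columns grow to the right and rows downward; lengths in mm; the calibration is good to about 2 mm. The wrist camera is an equidistant fisheye: a pixel r from the principal point sees the ray r / f radians off the axis. A picture is of the moment at which its call begins. There is no depth.
- job_done(): hands the job in, once; it reports no verdict.
The state is a dict: "clock": time; "joints": joint angles; "joint_vel": joint speeds; "joint_efforts": joint torques, N m; "position": TCP position; "ee_rot": TCP orientation; "contact_force": force on the tool from outside, world axes, zero at the start; "wrist_torque": the same for the moment, N m; "gripper_width": finger opening in mm.
Only numpy, scipy, OpenCV 4.12 (cv2) and the standard library are available. Lean on these libraries where they do the work, as an engineer would, in place of code of your own. Each camera call takes 0.05 s, during which the arm holds its last target. There are 200 camera calls.

TASK

Closing time: strip the cream filler. Take the yellow draw hook off its fork, feel for the steel ring of the blue piston down in the clear cylinder, catch it and draw the piston right out, gently and with the hook alone (no fingers on the piston, no forcing of ring, seal or cylinder). Stand the piston upright in the wash tray without dropping it, unhook it and hang the hook back on its fork; leave everything else where it is.

Things in the scene. Friction and masses are not known exactly. Their poses are not given: they have to be found in the camera images.
- hook: Draw hook, loose, hanging upright on the stand's fork, 120 g. Origin: on the shank's axis at the underside of its round steel collar (40 mm across, 5 mm thick); z up. Above the collar a square yellow handle, 20 by 20 mm, from 5 to 70 mm above the origin; below it a straight 5 mm steel shank, then a J of 4 mm wire bent towards the hook's own -x.
- hook_grip (a point): Point in the handle's middle, 40 mm above the hook's origin: grip here, across the hook's x or its y (both 20 mm), whichever leaves the wrist room to turn the hook half round later. Axes as the hook's.
- hook_low (a point): Lowest point of the J, 99.5 mm below the hook's origin, at its x = -5.5 mm. From it: the shank's axis is 5.5 mm towards +x, the upturned tip (4 mm wire) 5.5 mm towards -x and its top 11 mm higher; the throat between is 7 mm wide. A bar caught in the J rests with its centre 6 mm above this point. Axes as the hook's.
- stand: The hook's stand, fixed. Origin: centre of its underside, z up. A level fork, top face 125 mm up: two prongs 16 mm wide, 12 mm slot between, open towards the stand's -x; prongs end at x = -30 mm, the slot's closed end is at x = +15 mm. Post behind the fork at x = 40 to 50 mm, no higher than it.
- fork (a point): Place where the hook's origin hangs, on the slot's middle line at prong-top height, 4 mm to -x of the stand's origin. The collar lies flat on the prongs, the tip points to the stand's -x. To take the hook off, lift it 8 mm and move it 45 mm out along the stand's -x before raising it; to hang it, the reverse. Axes as the stand's.
- barrel: The filler's upright cylinder, fixed. Origin: centre of its underside, z up. Round steel foot 110 mm across; clear tube with a steel top collar 69 mm across; bore 46 mm in diameter, its floor 20 mm above the origin. Three 7 mm tie rods stand 40 mm off the axis, no higher than 124 mm. Do not press the hook on it with over 20 N.
- mouth (a point): Centre of the bore's mouth, 118 mm above the cylinder's origin.
- piston: Blue piston, loose, on the bore's floor. Origin: centre of its underside, z up. 43 mm across, 30 mm tall, flat top 68 mm below the bore's mouth, 90 to 145 g. Its black seal squeezes the bore: drawing it takes roughly 6 to 15 N all the way to the mouth, then it comes free suddenly. Its pull ring is on top; more than 30 N between hook and ring or piston spoils them.
- piston_top (a point): Centre of the piston's top face. The ring lies over to the piston's +x or -x side, from upright to 0.9 rad (a stop), stays as left and is NOT measured: feel which side. Come down on the free side, tip towards the ring (hook turned half round if need be). At full lean the bar's underside is 14 mm above the face: the tip passes under it only if the J slides on the face or within 2.5 mm of it.
- pull_ring (a point): Middle of the pull ring's hinge line (the piston's y axis), 3.5 mm above the top face. The ring: 4 mm wire, legs at y = +9 and -9 mm, cross bar 20 mm from the hinge; clear opening 14 mm wide and open down to the top face; 9 mm lugs outside the legs. Upright, its bar is over the piston's axis. Axes as the piston's, not the ring's own.
- tray: Steel wash tray, fixed. Origin: centre of its underside, z up. 160 (x) by 180 (y) mm, rim 22 mm high, 4 mm walls, floor 4 mm above the origin. Two small parts stand in its +x half; its -x half is free.
- nozzle: Steel nozzle standing in the tray, cone 34 mm across, 48 mm tall; bystander. Origin: centre of its underside.
- wingnut: Brass wing nut in the tray, 44 by 30 mm, 16 mm tall; bystander. Origin: centre of its underside.
- spray: Loose spray bottle, 60 mm across, 170 mm tall; bystander. Origin: centre of its underside.
- shaker: Loose steel sugar shaker, 60 mm across, 100 mm tall; bystander. Origin: centre of its underside.
There are look-alikes about, which are no part of the job. Leave any orange look-alike of the hook alone.

How it is judged:
By the outcome, as a careful person would: the job done as asked, in the order asked, and still so for the second after the job is handed in, with the robot touching nothing.
It also fails if it takes over 72 s, if anything falls off the work surface, if the arm or the gripper's body presses on something with over 40 N, if the wrist force passes 120 N, or if a joint passes its speed limit or range.

## Working session

There is one attempt and no reset: what is moved stays moved. The work goes in short steps, Python scripts to look and compute and a tool call to move; the robot and the scene stay as the last step left them, time stands still between calls to the robot, and variables do not carry over. Pictures are saved under pics/ and viewed, about 8 in all and at most 12, crops included, and the job is handed in when it is done.

Besides the shell and the picture viewer there is one more tool, called after "Call:" in YAML: its name, and indented under it one key for each argument. servo_tool: Moves the arm, as the interface text tells. Its arguments: {"type":"object","properties":{"rows":{"type":"array","items":{"type":"array","items":{"type":"number"}}}},"required":["rows"]}

```bash
mkdir -p pics; ls; cat > h.py <<'E'
from bench import *
import numpy as np, cv2
from scipy.spatial.transform import Rotation as R
def ray(im,u,v,fish=False):
    K=im["mtx"];E=im["extrinsics"]
    x=(u-K[0,2])/K[0,0];y=(v-K[1,2])/K[1,1]
    if fish:
        r=np.hypot(x,y)+1e-12; d=np.array([np.sin(r)*x/r,-np.sin(r)*y/r,-np.cos(r)])
    else: d=np.array([x,-y,-1.])
    return E[:3,3],E[:3,:3]@d
def onz(im,u,v,z,fish=False):
    o,d=ray(im,u,v,fish); return o+d*(z-o[2])/d[2]
def proj(im,p,fish=False):
    K=im["mtx"];E=im["extrinsics"]
    q=E[:3,:3].T@(np.array(p)-E[:3,3]); a=np.array([q[0],-q[1]])/1.; z=-q[2]
    if fish:
        r=np.linalg.norm(a); n=a/(r+1e-9)*np.arctan2(r,z)
    else: n=a/z
    return K[0,0]*n[0]+K[0,2],K[1,1]*n[1]+K[1,2]
def save(n,im): cv2.imwrite("pics/"+n+".png",im["image"][:,:,::-1])
E
python3 - <<'E'
from h import *
import pickle
D={}
for n in("top","side","wrist"):
    D[n]=get_image(n);save(n+"0",D[n]); print(n,D[n]["mtx"].round(1).tolist(),D[n]["extrinsics"].round(3).tolist(),[k for k in D[n]])
pickle.dump(D,open("d0.pkl","wb"))
print(read_state())
a=np.vstack([D["top"]["image"],]);
E
```

```text
pics
top [[411.0, 0.0, 321.9], [0.0, 411.0, 200.9], [0.0, 0.0, 1.0]] [[-0.003, 0.986, -0.167, 370.97], [-1.0, -0.007, -0.027, -10.953], [-0.027, 0.167, 0.986, 1055.532], [0.0, 0.0, 0.0, 1.0]] ['image', 'mtx', 'extrinsics']
side [[499.3, 0.0, 320.8], [0.0, 499.3, 204.9], [0.0, 0.0, 1.0]] [[0.999, 0.018, -0.041, 449.541], [-0.045, 0.498, -0.866, -951.432], [0.005, 0.867, 0.498, 665.006], [0.0, 0.0, 0.0, 1.0]] ['image', 'mtx', 'extrinsics']
wrist [[309.7, 0.0, 319.2], [0.0, 309.7, 203.0], [0.0, 0.0, 1.0]] [[-0.309, -0.911, -0.273, 123.078], [0.951, -0.296, -0.09, -616.172], [0.001, -0.287, 0.958, 371.354], [0.0, 0.0, 0.0, 1.0]] ['image', 'mtx', 'extrinsics']
{'clock': 0.15, 'joints': array([-9.97402775e-01,  3.85397199e-01,  6.92904214e-03, -3.37587762e-04,
       -1.19401377e+00, -2.58643822e-01]), 'joint_vel': array([ 0.00066796, -0.00214011,  0.00457371,  0.00176558,  0.00207255,
       -0.00048529]), 'joint_efforts': array([-2.01394405e-04, -3.92679226e+01,  1.88582075e+01,  4.18864042e+00,
       -3.44023691e-03,  4.05816138e-06]), 'position': array([ 193.36467961, -593.81506499,  201.56044638]), 'ee_rot': array([-1.56664530e-01,  9.87651502e-01,  8.34320070e-04, -1.97075429e-04]), 'contact_force': array([0.6945677 , 0.68766775, 0.39422401]), 'wrist_torque': array([0.02199959, 0.05179041, 0.00816604]), 'gripper_width': 85.35207824065387}
```

View pics/top0.png

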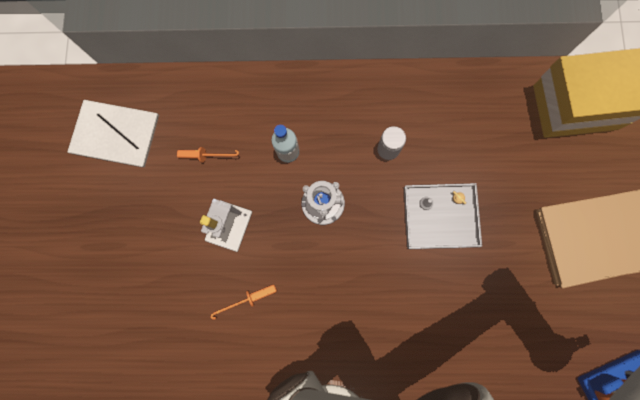

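View pics/side0.png

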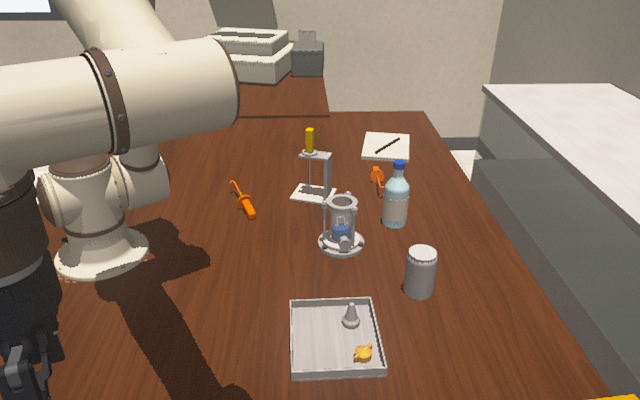

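```bash
python3 - <<'E'
from h import *
import pickle
D=pickle.load(open("d0.pkl","rb"))
t=D["top"]["image"];s=D["side"]["image"]
def c(a,x,y,w,h): return cv2.resize(a[y:y+h,x:x+w],(400,300),interpolation=cv2.INTER_CUBIC)
m=np.vstack([np.hstack([c(t,185,185,80,60),c(t,282,173,80,60)]),np.hstack([c(s,270,120,120,90),c(s,295,180,100,75)])])
cv2.imwrite("pics/c1.png",m[:,:,::-1])
T=D["top"];S=D["side"]
hsv=cv2.cvtColor(t,cv2.COLOR_RGB2HSV)
y=cv2.inRange(hsv,(20,150,90),(35,255,255))[200:245,185:260]; ys,xs=np.nonzero(y); print("yel top",xs.min()+185,xs.max()+185,ys.min()+200,ys.max()+200,xs.mean()+185,ys.mean()+200)
hs=cv2.cvtColor(s,cv2.COLOR_RGB2HSV)
y=cv2.inRange(hs,(20,150,60),(35,255,255))[110:165,290:335]; ys,xs=np.nonzero(y); print("yel side",xs.min()+290,xs.max()+290,ys.min()+110,ys.max()+110,xs.mean()+290,ys.mean()+110)
# tray corners
g=cv2.inRange(hsv,(0,0,90),(179,60,255));g[:,:390]=0;g[:,500:]=0;g[:170]=0;g[262:]=0
cs=max(cv2.findContours(g,0,2)[0],key=cv2.contourArea);r=cv2.minAreaRect(cs);print(r)
b=cv2.boxPoints(r)
for p in b: print(onz(T,*p,22).round(1))
print("tray c",np.mean([onz(T,*p,22) for p in b],0))
E
```

```text
yel top 201 216 218 226 211.44444444444446 222.8148148148148
yel side 305 313 127 152 309.1626794258373 139.25358851674642
((442.6410827636719, 215.80960083007812), (64.28926086425781, 75.17068481445312), 87.87889862060547)
[ 585.8 -192.7   22. ]
[ 591.4 -383.1   22. ]
[ 428.7 -378.2   22. ]
[ 422.6 -192.8   22. ]
tray c [ 507.13654332 -286.70121691   22.        ]
```

View pics/c1.png

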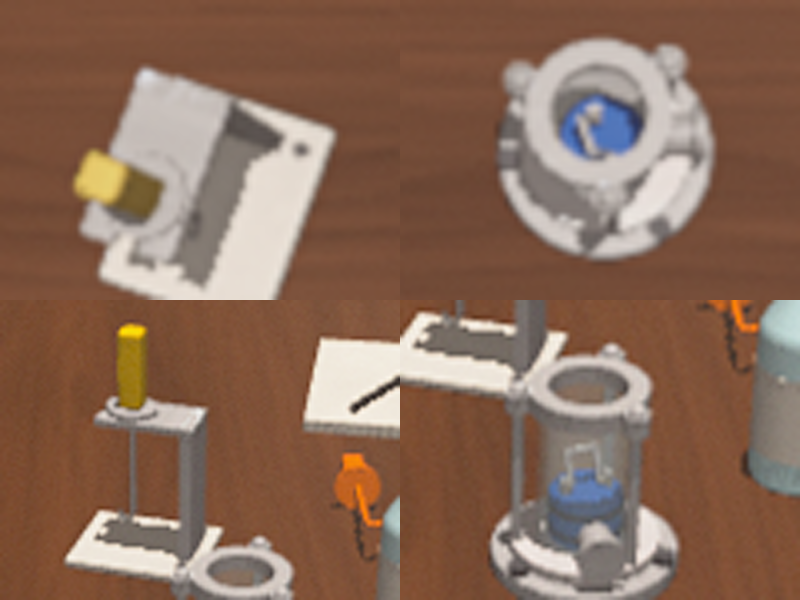

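```bash
python3 - <<'E'
from h import *
import pickle
D=pickle.load(open("d0.pkl","rb"));T=D["top"];S=D["side"];W=D["wrist"]
def tri(a,b):
    o,d=ray(T,*a);p,e=ray(S,*b);d/=np.linalg.norm(d);e/=np.linalg.norm(e)
    s,t=np.linalg.lstsq(np.c_[d,-e],p-o,rcond=None)[0];return (o+s*d),(p+t*e)
print("handle top",tri((205.6,220.6),(309.6,127.5)),onz(T,205.6,220.6,195))
print("mouth",onz(T,321.6,198.6,119),onz(S,295+190/4,180+85/4,119))
f=lambda x,y:onz(T,185+x/5,185+y/5,125)
print("fork corners",[f(*p).round(1) for p in((80,230),(145,70),(235,105),(165,260))])
print("collar",f(150,195))
fl=lambda x,y:onz(T,185+x/5,185+y/5,0)
st=read_state();M=R.from_quat(st["ee_rot"]).as_matrix()
E=W["extrinsics"];print("cam in tool",M.T@(E[:3,3]-st["position"]),(M.T@E[:3,:3]).round(3).tolist())
E
```

```text
handle top (array([475.90016521, 258.43413466, 198.24092184]), array([477.21527429, 258.47054221, 198.41332887])) [476.29684738 259.4525326  195.        ]
mouth [535.25311095  14.95345576 119.        ] [543.69021574  11.8378631  119.        ]
fork corners [array([461., 291., 125.]), array([535.1, 264.1, 125. ]), array([518.4, 221.6, 125. ]), array([447.1, 251.3, 125. ])]
collar [476.89421895 259.37073619 125.        ]
cam in tool [  73.7762879     0.78204153 -169.78350981] [[-0.001, 0.958, 0.287], [1.0, 0.0, 0.0], [0.0, 0.287, -0.958]]
```

Call:
servo_tool:
  rows:
    - [1,-3.4,2.8,-0.6,0,0,0]
    - [1,-3.4,2.8,-0.6,0,0,0]
    - [1,-3.4,2.8,-0.6,0,0,0]
    - [1,-3.4,2.8,-0.6,0,0,0]
    - [1,-3.4,2.8,-0.6,0,0,0]
    - [1,-3.4,2.8,-0.6,0,0,0]
    - [1,-3.4,2.8,-0.6,0,0,0]
    - [1,-3.4,2.8,-0.6,0,0,0]
    - [1,-3.4,2.8,-0.6,0,0,0]
    - [1,-3.4,2.8,-0.6,0,0,0]
    - [1,-3.4,2.8,-0.6,0,0,0]
    - [1,-3.4,2.8,-0.6,0,0,0]

```text
clock: 1.35
position: [477.9, -146.7, 274.6]
ee_rot: [-0.157, 0.988, 0.0, -0.0]
contact_force: [1.0, -0.3, 0.4]
gripper_width: 85.7
```

Call:
servo_tool:
  rows:
    - [1,-3.6,2.7,-0.6,0,0,0]
    - [1,-3.6,2.7,-0.6,0,0,0]
    - [1,-3.6,2.7,-0.6,0,0,0]
    - [1,-3.6,2.7,-0.6,0,0,0]
    - [1,-3.6,2.7,-0.6,0,0,0]
    - [1,0,0,0,0,0,0]
    - [1,0,0,0,0,0,0]

```text
clock: 2.05
position: [606.8, 36.5, 303.3]
ee_rot: [-0.157, 0.988, -0.0, -0.001]
contact_force: [-0.2, -0.2, 0.0]
gripper_width: 85.3
```

```bash
cat >> h.py <<'E'
def look(n,name="wrist"):
    import pickle
    im=get_image(name);st=read_state();pickle.dump((im,st),open(n+".pkl","wb"));return im,st
def crop(a,cx,cy,w,sc):
    h=int(w*.75);x=int(max(0,min(640-w,cx-w/2)));y=int(max(0,min(400-h,cy-h/2)))
    return cv2.resize(a[y:y+h,x:x+w],(int(w*sc),int(h*sc)),interpolation=cv2.INTER_CUBIC),x,y
E
python3 - <<'E'
from h import *
im,st=look("w1");print(st["clock"],st["position"],st["ee_rot"],st["joints"])
u,v=proj(im,(537,14,118),True);print(u,v,proj(im,(476,259,195),True))
a,x,y=crop(im["image"],u,v,160,5);print(x,y);cv2.imwrite("pics/w1.png",a[:,:,::-1])
E
```

```text
2.1 [606.35542604  35.62821296 303.69263752] [-1.56921517e-01  9.87610696e-01 -8.03313270e-05 -8.62371570e-04] [ 3.24840346e-01  3.06496115e-01  1.42506914e-01 -1.30443162e-04
 -1.40853455e+00 -1.58046982e+00]
318.8993218099401 113.4206444274231 (np.float64(548.0665840536491), np.float64(146.5498027361307))
238 53
```

View pics/w1.png

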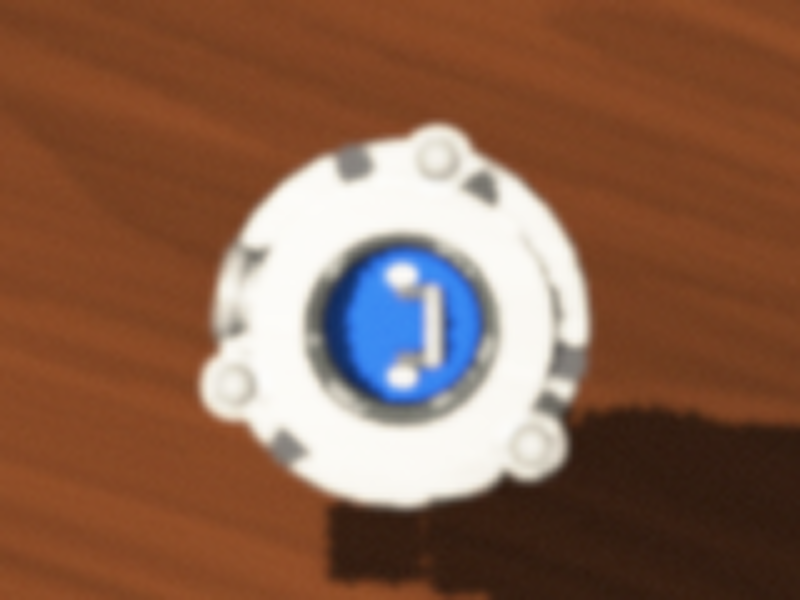

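Call:
servo_tool:
  rows:
    - [1,0,0,0,0,0,-8.5]
    - [1,0,0,0,0,0,-8.5]
    - [1,0,0,0,0,0,-8.5]
    - [1,0,0,0,0,0,-8.5]
    - [1,0,0,0,0,0,-8.5]
    - [1,0,0,0,0,0,-8.5]
    - [1,0,0,0,0,0,-8.5]
    - [1,0,0,0,0,0,-8.5]
    - [1,0,0,0,0,0,-8.5]
    - [1,0,0,0,0,0,-8.5]
    - [1,0,0,0,0,0,-8.5]
    - [1,0,0,0,0,0,-8.5]

```text
clock: 3.3
position: [605.9, 34.1, 304.8]
ee_rot: [0.867, -0.498, 0.0, -0.0]
contact_force: [0.5, 0.4, 0.1]
gripper_width: 85.7
```

Call:
servo_tool:
  rows:
    - [1,0,0,0,0,0,-8.5]
    - [1,0,0,0,0,0,-8.5]
    - [1,0,0,0,0,0,-8.5]
    - [1,0,0,0,0,0,-8.5]
    - [1,0,0,0,0,0,-4.5]
    - [1,-3.4,-2.7,0,0,0,0]
    - [1,-3.4,-2.7,0,0,0,0]
    - [1,-3.4,-2.7,0,0,0,0]
    - [1,-3.4,-2.7,0,0,0,0]
    - [1,-3.4,-2.7,0,0,0,0]
    - [1,-3.4,-2.7,0,0,0,0]
    - [1,0,0,0,0,0,0]

```text
clock: 4.5
position: [474.0, 262.8, 304.8]
ee_rot: [0.983, -0.184, -0.0, -0.001]
contact_force: [-0.4, -1.0, 0.9]
gripper_width: 85.5
```

```bash
python3 - <<'E'
from h import *
import pickle
im,st=pickle.load(open("w1.pkl","rb"))
p=lambda a,b:(238+a/5,53+b/5)
print("rim119",onz(im,*p(401,328),118,True))
a=im["image"];hsv=cv2.cvtColor(a,cv2.COLOR_RGB2HSV)
b=cv2.inRange(hsv,(100,120,60),(130,255,255));b[:,:290]=0;b[:,350:]=0;b[:80]=0;b[160:]=0
c=max(cv2.findContours(b,0,2)[0],key=cv2.contourArea);h=cv2.convexHull(c);(cx,cy),r=cv2.minEnclosingCircle(h);print("blue",cx,cy,r,onz(im,cx,cy,50,True))
for q,z in(((401,277),55),((401,376),55),((432,283),70),((432,366),70)): print(q,onz(im,*p(*q),z,True).round(1))
im,st=look("w2");print(st["clock"],st["position"],R.from_quat(st["ee_rot"]).as_matrix().round(3)[:,0],st["joints"].round(3))
u,v=proj(im,(476,259,125),True);print(u,v)
a,x,y=crop(im["image"],u,v,260,3);print(x,y);cv2.imwrite("pics/w2.png",a[:,:,::-1])
E
```

```text
rim119 [542.89544974  15.09146312 118.        ]
blue 318.20635986328125 117.5873031616211 15.742782592773438 [542.73975589  14.80411077  50.        ]
(401, 277) [530.9  10.9  55. ]
(401, 376) [556.3  19.2  55. ]
(432, 283) [530.1  19.1  70. ]
(432, 366) [550.6  25.9  70. ]
4.55 [474.87744401 261.37263696 304.85455643] [ 0.932 -0.364  0.   ] [ 0.802  0.186 -0.015 -0.    -1.369  0.396]
321.85455092197935 173.00931753078896
191 75
```

View pics/w2.png

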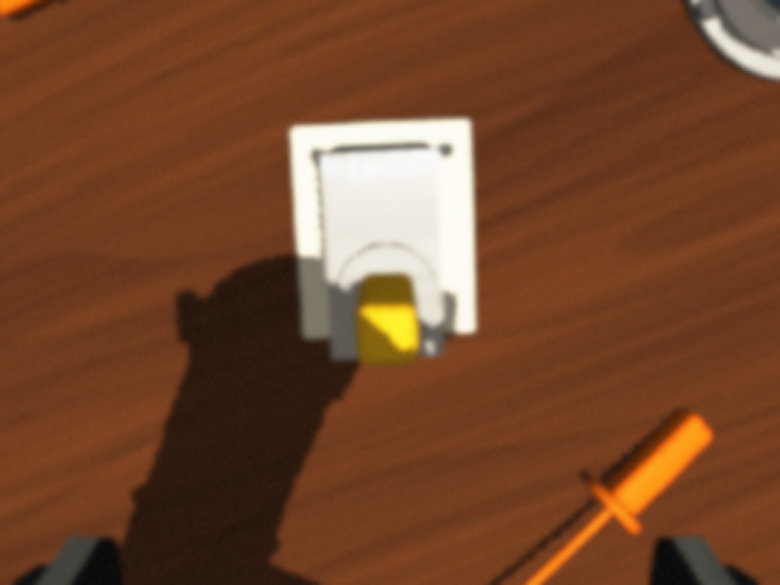

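```bash
python3 - <<'E'
from h import *
import pickle
im,st=pickle.load(open("w2.pkl","rb"))
f=lambda a,b,z:onz(im,191+a/3,75+b/3,z,True)[:2].round(1)
P=[f(*q,125) for q in((320,152),(440,152),(331,358),(443,356))];print(P)
for i,j in((2,0),(3,1)): d=P[i]-P[j];print(np.degrees(np.arctan2(-d[1],-d[0])))
d=P[1]-P[0];print(np.degrees(np.arctan2(d[1],d[0]))+90)
Q=[f(*q,195) for q in((358,362),(418,360),(362,304),(414,303))];print(Q,np.mean(Q,0))
print("collar top edge c",f(388,293,130))
B=[f(*q,3) for q in((290,126),(471,119),(303,339),(476,332))];print(B,np.mean(B,0))
E
```

```text
[array([536.6, 264.6]), array([520.3, 222.8]), array([461. , 290.5]), array([445.9, 249.5])]
-18.91108007456384
-19.741588778044466
-21.30340407676607
[array([472.8, 272.4]), array([466.7, 254.7]), array([489.6, 264.4]), array([484.1, 249.4])] [478.3   260.225]
collar top edge c [477.9 260.1]
[array([553. , 283.4]), array([523.2, 197.4]), array([447.9, 319.2]), array([418.6, 233.3])] [485.675 258.325]
```

Call:
servo_tool:
  rows:
    - [1,0.35,0,0,0,0,-2]
    - [1,0,0,3,0,0,0]
    - [1,0,0,3,0,0,0]
    - [1,0,0,3,0,0,0]
    - [1,0,0,3,0,0,0]
    - [1,0,0,2.0,0,0,0]
    - [1,0,0,0.8,0,0,0]
    - [0.3,0,0,0,0,0,0]
    - [0,0,0,0,0,0,0]
    - [0,0,0,0,0,0,0]
    - [0,0,0,0,0,0,0]
    - [0,0,0,0,0,0,0]

```text
clock: 5.75
position: [480.2, 260.4, 157.6]
ee_rot: [0.986, -0.169, 0.001, -0.001]
contact_force: [0.1, 0.2, 1.1]
gripper_width: 18.0
```

Call:
servo_tool:
  rows:
    - [0,0,0,0,0,0,0]
    - [0,0,0,0,0,0,0]
    - [0,0,0,0,0,0,0]

```text
clock: 6.05
position: [480.2, 260.4, 157.5]
ee_rot: [0.986, -0.169, 0.001, -0.001]
contact_force: [-0.3, 0.7, 5.7]
gripper_width: 18.1
```

```bash
python3 - <<'E'
from h import *
im,st=look("w3");print(st["clock"],st["position"],R.from_quat(st["ee_rot"]).as_matrix().round(3)[:,0],st["contact_force"],st["gripper_width"])
a=cv2.resize(im["image"],(640,400));s=look("s3","side")[0]["image"];b,x,y=crop(s,309,150,140,400/105);print(x,y)
cv2.imwrite("pics/w3.png",np.hstack([crop(im["image"],320,200,400,1)[0],cv2.resize(b,(400,300))])[:,:,::-1])
E
```

```text
6.1 [480.23004869 260.43302589 157.5862965 ] [ 0.943 -0.333  0.002] [0.41397538 0.40016415 5.76512702] 18.01796333262159
239 97
```

View pics/w3.png

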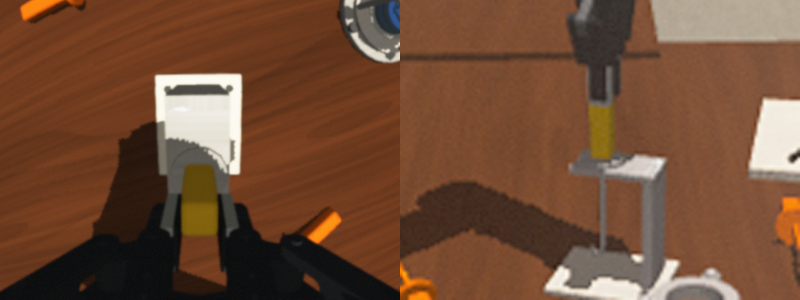

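Call:
servo_tool:
  rows:
    - [0,0,0,-0.5,0,0,0]
    - [0,0,0,-0.5,0,0,0]
    - [0,0,0,0,0,0,0]
    - [0,-1.5,0,0,0,0,0]
    - [0,-1.7,0,0,0,0,0]
    - [0,-1.6,0,0,0,0,0]
    - [0,0,0,-2,0,0,0]
    - [0,0,0,-3,0,0,0]
    - [0,0,0,-3,0,0,4.5]
    - [0,0,0,-3,0,0,8]
    - [0,0,0,-0.8,0,0,8]
    - [0,0,0,0,0,0,8]

```text
clock: 7.35
position: [433.9, 276.4, 286.1]
ee_rot: [0.913, -0.409, 0.0, -0.002]
contact_force: [0.3, -0.1, -2.2]
gripper_width: 17.8
```

Call:
servo_tool:
  rows:
    - [0,0,0,0,0,0,8]
    - [0,0,0,0,0,0,8]
    - [0,0,0,0,0,0,8]
    - [0,3.5,-0.3,0,0,0,0]
    - [0,3.7,-0.3,0,0,0,0]
    - [0,3.7,-0.3,0,0,0,0]
    - [0,3.7,-0.3,0,0,0,0]
    - [0,3.7,-0.3,0,0,0,0]
    - [0,3.7,-0.3,0,0,0,0]
    - [0,3.7,-0.2,0,0,0,0]
    - [0,3,-0.2,0,0,0,0]
    - [0,0,0,0,0,0,0]

```text
clock: 8.55
position: [543.8, 7.4, 283.4]
ee_rot: [0.808, -0.589, -0.001, 0.001]
contact_force: [0.7, 0.1, -0.9]
gripper_width: 17.7
```

```bash
python3 - <<'E'
from h import *
im,st=look("w4");print(st["clock"],st["position"],R.from_quat(st["ee_rot"]).as_matrix().round(3)[:,0],st["contact_force"],st["joints"].round(2),st["gripper_width"])
s=look("s4","side")[0];
p=st["position"];u,v=proj(im,(543,15,118),True);print(u,v,proj(im,p-[0,0,132],True),proj(s,p-[0,0,132]))
us,vs=proj(s,p-[0,0,80])
b,x,y=crop(s["image"],us,vs,133,3);a,x2,y2=crop(im["image"],u,v,133,3);print(x,y,x2,y2)
cv2.imwrite("pics/w4.png",np.hstack([a,b])[:,:,::-1])
E
```

```text
8.6 [543.43472122   8.74496823 283.41628062] [ 0.307 -0.952 -0.001] [-0.2939263  -0.01005929 -1.1975185 ] [ 0.31  0.2  -0.05 -0.   -1.32 -0.  ] 17.790099573562713
316.9523719750364 185.31441889764136 (np.float64(318.27724450306687), np.float64(187.1275894324998)) (np.float64(342.8986308101306), np.float64(189.03579620012545))
277 118 250 135
```

View pics/w4.png

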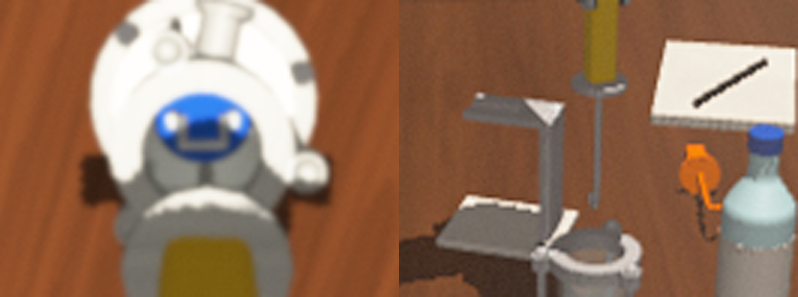

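```bash
python3 - <<'E'
from h import *
import pickle
im,st=pickle.load(open("w4.pkl","rb"));p=st["position"];M=R.from_quat(st["ee_rot"]).as_matrix()
f=lambda a,b,z:(M.T@(onz(im,250+a/3,135+b/3,z,True)-p)).round(1)
for y in(190,194,198,205): print(y,"collar edge in tool, bottom/top",f(208,y,p[2]-32.6),f(208,y,p[2]-27.6))
print("collar sides",f(124,255,p[2]-30),f(292,255,p[2]-30))
print("lugs",f(172,121,55),f(245,124,55),"bar",f(182,140,72),f(232,143,72))
print("barrel c",M.T@(np.array([542.8,15,50])-p))
col=im["image"][185:215,319].tolist();print(col)
E
```

```text
190 collar edge in tool, bottom/top [16.5  0.7 32.6] [17.9  0.7 27.6]
194 collar edge in tool, bottom/top [15.5  0.7 32.6] [17.   0.7 27.6]
198 collar edge in tool, bottom/top [14.6  0.7 32.6] [16.   0.7 27.6]
205 collar edge in tool, bottom/top [12.9  0.7 32.6] [14.4  0.7 27.6]
collar sides [  1.8 -18.5  30. ] [ 1.7 20.  30. ]
lugs [ -7.4 -14.9 228.4] [ -8.9  17.  228.5] bar [-12.2 -10.1 211.4] [-13.5  10.9 211.4]
barrel c [ -6.01002118  -1.78307467 233.41677027]
[[62, 74, 105], [33, 55, 105], [30, 55, 104], [53, 66, 100], [78, 83, 92], [89, 90, 87], [93, 92, 85], [90, 89, 82], [90, 88, 81], [89, 88, 82], [96, 95, 87], [130, 127, 117], [188, 183, 171], [233, 230, 220], [246, 243, 236], [247, 244, 237], [239, 235, 227], [211, 205, 192], [169, 164, 152], [140, 135, 125], [123, 120, 112], [117, 113, 105], [117, 114, 107], [119, 115, 106], [118, 115, 106], [116, 114, 105], [117, 113, 104], [116, 110, 96], [117, 105, 77], [119, 98, 51]]
```

Call:
servo_tool:
  rows:
    - [0,0.7,-0.1,0,0,0,0]
    - [0,0,0,2.5,0,0,0]
    - [0,0,0,2.5,0,0,0]
    - [0,0,0,2,0,0,0]
    - [0,0,0,1.2,0,0,0]
    - [0,0,0,0.6,0,0,0]
    - [0,0,0,0.5,0,0,0]
    - [0,0,0,0,0,0,0]

```text
clock: 9.45
position: [547.3, 3.6, 191.5]
ee_rot: [0.809, -0.587, 0.0, -0.0]
contact_force: [0.2, 0.1, -1.3]
gripper_width: 17.8
```

Call:
servo_tool:
  rows:
    - [0,0,0,0.2,0,0,0]
    - [0,0,0,0.1,0,0,0]
    - [0,0,0,0,0,0,0]

```text
clock: 9.75
position: [547.2, 3.3, 188.7]
ee_rot: [0.809, -0.588, 0.0, -0.0]
contact_force: [-0.2, 0.6, -1.2]
gripper_width: 18.2
```

Call:
servo_tool:
  rows:
    - [0,0,0,0.15,0,0,0]
    - [0,0,0,0.15,0,0,0]
    - [0,0,0,0,0,0,0]
    - [0,0,0,0,0,0,0]

```text
clock: 10.15
position: [547.1, 3.3, 185.4]
ee_rot: [0.809, -0.588, -0.0, 0.0]
contact_force: [0.1, 1.1, -1.1]
gripper_width: 17.7
```

Call:
servo_tool:
  rows:
    - [0,-0.3,0,0,0,0,0]
    - [0,-0.3,0,0,0,0,0]
    - [0,-0.2,0,0,0,0,0]
    - [0,0,0,0,0,0,0]

```text
clock: 10.55
position: [544.6, 11.3, 185.5]
ee_rot: [0.809, -0.587, 0.0, -0.0]
contact_force: [0.5, -0.9, -1.4]
gripper_width: 18.2
```

Call:
servo_tool:
  rows:
    - [0,-0.25,0,0,0,0,0]
    - [0,-0.25,0,0,0,0,0]
    - [0,0,0,0,0,0,0]
    - [0,0,0,0,0,0,0]

```text
clock: 10.95
position: [543.1, 15.8, 185.4]
ee_rot: [0.809, -0.587, 0.0, -0.0]
contact_force: [0.1, 0.6, -1.0]
gripper_width: 17.9
```

```bash
python3 - <<'E'
from h import *
im,st=look("w5");print(st["clock"],st["position"],st["contact_force"],st["wrist_torque"],st["gripper_width"])
s=look("s5","side")[0]
us,vs=proj(s,(543,15,70));b,x,y=crop(s["image"],us,vs,80,5)
u,v=proj(im,(543,15,118),True);a,x2,y2=crop(im["image"],u,v,80,5);print(x,y,x2,y2)
cv2.imwrite("pics/w5.png",np.hstack([a,b])[:,:,::-1])
E
```

```text
11.0 [543.10979494  15.7413685  185.43085524] [ 0.09136766 -0.43030762 -1.26293484] [-0.01728027  0.00204619  0.01469524] 17.845607195216513
301 189 278 173
```

View pics/w5.png

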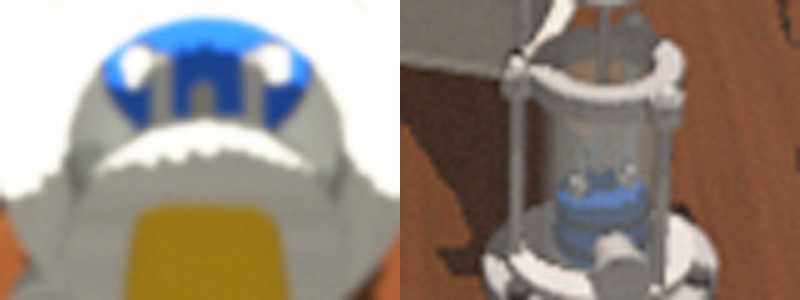

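Call:
servo_tool:
  rows:
    - [0,-0.1,0,0,0,0,0]
    - [0,0,0,-0.4,0,0,0]
    - [0,0,0,-0.4,0,0,0]
    - [0,0,0,-0.2,0,0,0]
    - [0,0,0,0,0,0,0]

```text
clock: 11.55
position: [543.1, 16.7, 196.0]
ee_rot: [0.809, -0.588, 0.0, -0.0]
contact_force: [0.6, -0.4, -1.7]
gripper_width: 17.7
```

Call:
servo_tool:
  rows:
    - [0,0,0,-0.1,0,0,0]
    - [0,0,0,-0.1,0,0,0]
    - [0,0,0,-0.1,0,0,0]
    - [0,0,0,0,0,0,0]

```text
clock: 11.95
position: [542.5, 16.5, 197.9]
ee_rot: [0.809, -0.588, -0.0, 0.0]
contact_force: [1.6, -0.5, -4.3]
gripper_width: 17.6
```

Call:
servo_tool:
  rows:
    - [0,0.2,0,0,0,0,0]
    - [0,0.2,0,-0.05,0,0,0]
    - [0,0.2,0,-0.05,0,0,0]
    - [0,0.1,0,0,0,0,0]
    - [0,0,0,0,0,0,0]

```text
clock: 12.45
position: [544.7, 9.9, 199.1]
ee_rot: [0.809, -0.588, -0.0, 0.0]
contact_force: [-0.2, 0.5, -6.1]
gripper_width: 18.1
```

Call:
servo_tool:
  rows:
    - [0,0,0,-0.1,0,0,0]
    - [0,0,0,-0.1,0,0,0]
    - [0,0,0,-0.1,0,0,0]
    - [0,0,0,-0.1,0,0,0]
    - [0,0,0,-0.1,0,0,0]

```text
clock: 12.95
position: [544.4, 10.0, 203.8]
ee_rot: [0.809, -0.588, -0.001, 0.001]
contact_force: [0.6, 0.0, -11.8]
gripper_width: 17.9
```

Call:
servo_tool:
  rows:
    - [0,0,0,-0.2,0,0,0]
    - [0,0,0,-0.2,0,0,0]
    - [0,0,0,-0.2,0,0,0]
    - [0,0,0,-0.2,0,0,0]
    - [0,0,0,-0.2,0,0,0]
    - [0,0,0,-0.2,0,0,0]

```text
clock: 13.55
position: [544.8, 10.0, 216.6]
ee_rot: [0.809, -0.588, -0.0, 0.0]
contact_force: [0.3, 0.1, -12.8]
gripper_width: 18.1
```

Call:
servo_tool:
  rows:
    - [0,0,0,-0.3,0,0,0]
    - [0,0,0,-0.3,0,0,0]
    - [0,0,0,-0.3,0,0,0]
    - [0,0,0,-0.3,0,0,0]
    - [0,0,0,-0.3,0,0,0]
    - [0,0,0,-0.3,0,0,0]
    - [0,0,0,-0.3,0,0,0]
    - [0,0,0,-0.3,0,0,0]
    - [0,0,0,-0.2,0,0,0]
    - [0,0,0,-0.2,0,0,0]

```text
clock: 14.55
position: [544.9, 10.0, 244.6]
ee_rot: [0.809, -0.588, -0.0, -0.0]
contact_force: [-0.7, -0.9, -11.8]
gripper_width: 17.9
```

Call:
servo_tool:
  rows:
    - [0,0,0,-0.2,0,0,0]
    - [0,0,0,-0.2,0,0,0]
    - [0,0,0,-0.2,0,0,0]
    - [0,0,0,-0.2,0,0,0]
    - [0,0,0,-0.2,0,0,0]
    - [0,0,0,-0.2,0,0,0]
    - [0,0,0,-0.15,0,0,0]
    - [0,0,0,-0.15,0,0,0]
    - [0,0,0,-0.15,0,0,0]
    - [0,0,0,-0.15,0,0,0]
    - [0,0,0,-0.1,0,0,0]
    - [0,0,0,-0.1,0,0,0]

```text
clock: 15.75
position: [545.0, 10.0, 264.5]
ee_rot: [0.809, -0.588, 0.0, -0.0]
contact_force: [-0.4, 0.1, -12.5]
gripper_width: 18.1
```

Call:
servo_tool:
  rows:
    - [0,0,0,-0.1,0,0,0]
    - [0,0,0,-0.1,0,0,0]
    - [0,0,0,-0.1,0,0,0]
    - [0,0,0,-0.1,0,0,0]
    - [0,0,0,-0.1,0,0,0]
    - [0,0,0,-0.1,0,0,0]
    - [0,0,0,-0.1,0,0,0]
    - [0,0,0,-0.1,0,0,0]
    - [0,0,0,-0.1,0,0,0]
    - [0,0,0,-0.1,0,0,0]

```text
clock: 16.75
position: [545.0, 10.0, 274.5]
ee_rot: [0.809, -0.588, 0.0, -0.0]
contact_force: [0.4, 0.8, -12.1]
gripper_width: 18.1
```

Call:
servo_tool:
  rows:
    - [0,0,0,-0.1,0,0,0]
    - [0,0,0,-0.1,0,0,0]
    - [0,0,0,-0.1,0,0,0]
    - [0,0,0,-0.1,0,0,0]
    - [0,0,0,-0.1,0,0,0]
    - [0,0,0,-0.1,0,0,0]
    - [0,0,0,-0.1,0,0,0]
    - [0,0,0,-0.1,0,0,0]
    - [0,0,0,-0.1,0,0,0]
    - [0,0,0,-0.1,0,0,0]

```text
clock: 17.75
position: [544.9, 10.0, 284.5]
ee_rot: [0.809, -0.588, -0.0, 0.0]
contact_force: [-0.5, -0.3, -11.4]
gripper_width: 17.8
```

Call:
servo_tool:
  rows:
    - [0,0,0,-0.1,0,0,0]
    - [0,0,0,-0.1,0,0,0]
    - [0,0,0,-0.1,0,0,0]
    - [0,0,0,-0.1,0,0,0]
    - [0,0,0,-0.1,0,0,0]
    - [0,0,0,-0.1,0,0,0]
    - [0,0,0,-0.1,0,0,0]
    - [0,0,0,-0.1,0,0,0]

```text
clock: 18.55
position: [546.4, 9.9, 295.1]
ee_rot: [0.809, -0.587, 0.002, -0.002]
contact_force: [-0.1, 0.6, -2.0]
gripper_width: 17.8
```

Call:
servo_tool:
  rows:
    - [0,0,0,-0.2,0,0,0]
    - [0,0,0,-0.3,0,0,0]
    - [0,0,0,-0.5,0,0,0]
    - [0,0,0,-0.6,0,0,0]
    - [0,0,0,-0.6,0,0,0]
    - [0,0,0,-0.6,0,0,0]
    - [0,0,0,-0.4,0,0,0]
    - [0,0,0,-0.2,0,0,0]
    - [0,0,0,-0.1,0,0,0]

```text
clock: 19.45
position: [545.0, 10.0, 327.6]
ee_rot: [0.809, -0.588, 0.0, -0.0]
contact_force: [0.1, -0.3, -3.1]
gripper_width: 18.2
```

```bash
python3 - <<'E'
from h import *
s,st=look("s6","side");print(st["clock"],st["position"],st["contact_force"])
p=st["position"];us,vs=proj(s,p-[0,0,140]);b,x,y=crop(s["image"],us,vs,133,3);print(x,y)
t=look("t6","top")[0];ut,vt=proj(t,(507,-287,10));a,x2,y2=crop(t["image"],ut,vt,100,4);print(x2,y2)
cv2.imwrite("pics/s6.png",np.hstack([b[:297],a[:297]])[:,:,::-1])
E
```

```text
19.5 [544.96838775   9.99870344 327.53594088] [ 0.41379912 -0.76252929 -1.91466862]
277 124
391 178
```

View pics/s6.png

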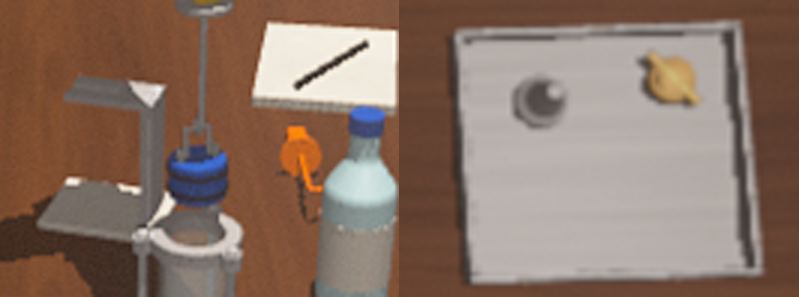

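Call:
servo_tool:
  rows:
    - [0,0.42,0.27,0,0,0,0]
    - [0,0.84,0.54,0,0,0,0]
    - [0,1.26,0.81,0,0,0,0]
    - [0,1.69,1.08,0,0,0,0]
    - [0,1.69,1.08,0,0,0,0]
    - [0,1.69,1.08,0,0,0,0]
    - [0,1.69,1.08,0,0,0,0]
    - [0,1.69,1.08,0,0,0,0]
    - [0,1.69,1.08,0,0,0,0]
    - [0,1.69,1.08,0,0,0,0]
    - [0,1.69,1.08,0,0,0,0]
    - [0,1.69,1.08,0,0,0,0]

```text
clock: 20.75
position: [490.9, -195.5, 327.5]
ee_rot: [0.809, -0.588, 0.0, 0.0]
contact_force: [0.8, -0.4, -2.3]
gripper_width: 17.8
```

Call:
servo_tool:
  rows:
    - [0,1.69,1.08,0,0,0,0]
    - [0,1.69,1.08,0,0,0,0]
    - [0,1.69,1.08,0,0,0,0]
    - [0,1.26,0.81,0,0,0,0]
    - [0,0.84,0.54,0,0,0,0]
    - [0,0.67,0.43,0.3,0,0,0]
    - [0,0.5,0.32,0.6,0,0,0]
    - [0,0.42,0.27,1,0,0,0]
    - [0,0,0,1,0,0,0]
    - [0,0,0,1,0,0,0]
    - [0,0,0,1,0,0,0]
    - [0,0,0,1,0,0,0]

```text
clock: 21.95
position: [465.9, -294.0, 267.3]
ee_rot: [0.809, -0.587, -0.0, 0.0]
contact_force: [0.2, 0.1, -3.5]
gripper_width: 18.2
```

```bash
python3 - <<'E'
from h import *
s,st=look("s7","side");print(st["clock"],st["position"],R.from_quat(st["ee_rot"]).as_matrix().round(3)[:,0],st["contact_force"])
t=look("t7","top")[0]
p=st["position"];us,vs=proj(s,(480,-287,70));b,x,y=crop(s["image"],us,vs,160,2.5);print(x,y)
ut,vt=proj(t,(507,-287,10));a,x2,y2=crop(t["image"],ut,vt,100,4);print(x2,y2)
cv2.imwrite("pics/s7.png",np.hstack([b,a])[:,:,::-1])
g=cv2.inRange(cv2.cvtColor(t["image"],cv2.COLOR_RGB2HSV),(100,130,40),(130,255,255))
h=cv2.inRange(cv2.cvtColor(s["image"],cv2.COLOR_RGB2HSV),(100,130,40),(130,255,255))
h[:250]=0
for m in(g[160:270,390:500],h): q=np.nonzero(m); print(len(q[0]), q[1].mean() if len(q[0]) else 0,q[0].mean() if len(q[0]) else 0)
E
```

```text
22.0 [ 464.97686578 -293.43975367  265.40475662] [ 0.31  -0.951 -0.003] [-0.74361726  0.48343416 -4.66942833]
239 250
391 178
0 0 0
209 311.25837320574163 294.05263157894734
```

View pics/s7.png

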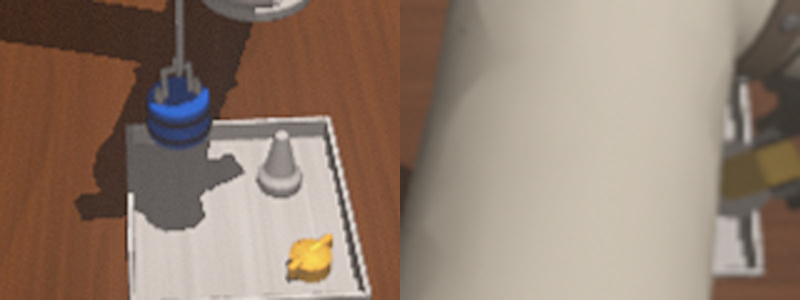

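Call:
servo_tool:
  rows:
    - [0,0,0,1,0,0,0]
    - [0,0,0,1,0,0,0]
    - [0,0,0,1,0,0,0]
    - [0,0,0,1,0,0,0]
    - [0,0,0,1,0,0,0]
    - [0,0,0,0.8,0,0,0]
    - [0,0,0,0.6,0,0,0]
    - [0,0,0,0.4,0,0,0]
    - [0,0,0,0.2,0,0,0]
    - [0,0,0,0.2,0,0,0]
    - [0,0,0,0.1,0,0,0]
    - [0,0,0,0,0,0,0]

```text
clock: 23.25
position: [465.9, -294.4, 195.5]
ee_rot: [0.809, -0.588, 0.0, -0.0]
contact_force: [-0.2, 0.2, -1.8]
gripper_width: 18.0
```

Call:
servo_tool:
  rows:
    - [0,0,0,0.1,0,0,0]
    - [0,0,0,0.1,0,0,0]
    - [0,0,0,0.1,0,0,0]
    - [0,0,0,0,0,0,0]
    - [0,0,0,0,0,0,0]

```text
clock: 23.75
position: [465.8, -294.4, 192.4]
ee_rot: [0.809, -0.588, -0.0, 0.0]
contact_force: [-1.0, 1.0, -1.8]
gripper_width: 18.0
```

Call:
servo_tool:
  rows:
    - [0,0,0,0.15,0,0,0]
    - [0,0,0,0.15,0,0,0]
    - [0,0,0,0.15,0,0,0]
    - [0,0,0,0.1,0,0,0]
    - [0,0,0,0.1,0,0,0]
    - [0,0,0,0.1,0,0,0]
    - [0,0,0,0.1,0,0,0]
    - [0,0,0,0.1,0,0,0]
    - [0,0,0,0.1,0,0,0]
    - [0,0,0,0,0,0,0]

```text
clock: 24.75
position: [465.9, -294.5, 182.1]
ee_rot: [0.809, -0.587, 0.0, 0.0]
contact_force: [-0.2, -0.9, -1.1]
gripper_width: 17.8
```

Call:
servo_tool:
  rows:
    - [0,0,0,0.2,0,0,0]
    - [0,0,0,0.2,0,0,0]
    - [0,0,0,0.2,0,0,0]
    - [0,0,0,0.1,0,0,0]
    - [0,0,0,0,0,0,0]
    - [0,0,0,0,0,0,0]

```text
clock: 25.35
position: [465.8, -294.4, 174.9]
ee_rot: [0.809, -0.588, -0.0, 0.0]
contact_force: [0.7, -0.1, -1.6]
gripper_width: 17.7
```

```bash
python3 - <<'E'
from h import *
s,st=look("s8","side");w,_=look("w8");print(st["clock"],st["position"],st["contact_force"])
us,vs=proj(s,(465,-287,30));b,x,y=crop(s["image"],us,vs,100,4);print(x,y)
u,v=proj(w,(465,-287,40),True);a,x2,y2=crop(w["image"],u,v,100,4);print(x2,y2)
cv2.imwrite("pics/s8.png",np.hstack([b,a])[:,:,::-1])
E
```

```text
25.4 [ 465.88893979 -294.39036479  174.98226677] [ 0.18815881  0.34444687 -1.30109202]
261 290
267 154
```

View pics/s8.png

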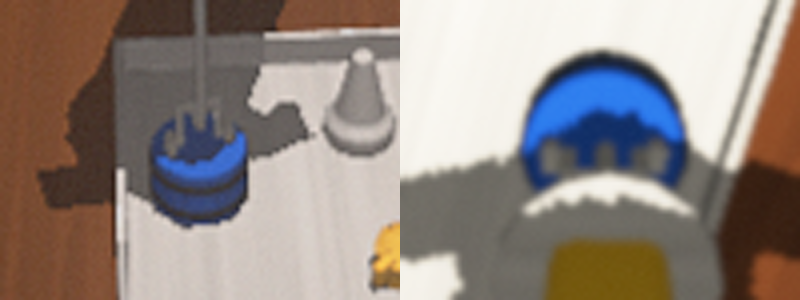

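Call:
servo_tool:
  rows:
    - [0,0,0,0.2,0,0,0]
    - [0,0,0,0.2,0,0,0]
    - [0,0,0,0,0,0,0]
    - [0,0.2,0,0,0,0,0]
    - [0,0.3,0,0,0,0,0]
    - [0,0.3,0,0,0,0,0]
    - [0,0.3,0,0,0,0,0]
    - [0,0.3,0,0,0,0,0]
    - [0,0,0,0,0,0,0]

```text
clock: 26.35
position: [470.3, -308.1, 170.9]
ee_rot: [0.809, -0.588, 0.0, 0.0]
contact_force: [-0.4, 0.1, -1.2]
gripper_width: 17.9
```

Call:
servo_tool:
  rows:
    - [0,0.4,0,0,0,0,0]
    - [0,0.4,0,0,0,0,0]
    - [0,0.4,0,0,0,0,0]
    - [0,0.4,0,0,0,0,0]
    - [0,0,0,0,0,0,0]
    - [0,0,0,-0.3,0,0,0]
    - [0,0,0,-0.5,0,0,0]
    - [0,0,0,-0.5,0,0,0]
    - [0,0,0,0,0,0,0]

```text
clock: 27.25
position: [475.7, -323.1, 185.3]
ee_rot: [0.809, -0.587, 0.001, -0.0]
contact_force: [-0.4, 0.3, -1.1]
gripper_width: 17.8
```

```bash
python3 - <<'E'
from h import *
s,st=look("s9","side");w,_=look("w9");print(st["clock"],st["position"],st["contact_force"])
us,vs=proj(s,(465,-287,30));b,x,y=crop(s["image"],us,vs,100,4);print(x,y)
u,v=proj(w,(465,-287,40),True);a,x2,y2=crop(w["image"],u,v,100,4);print(x2,y2)
cv2.imwrite("pics/s9.png",np.hstack([b,a])[:,:,::-1])
E
```

```text
27.3 [ 475.47200262 -322.92824813  184.70471099] [-0.51692546  0.47052991 -1.0509725 ]
261 290
267 179
```

View pics/s9.png

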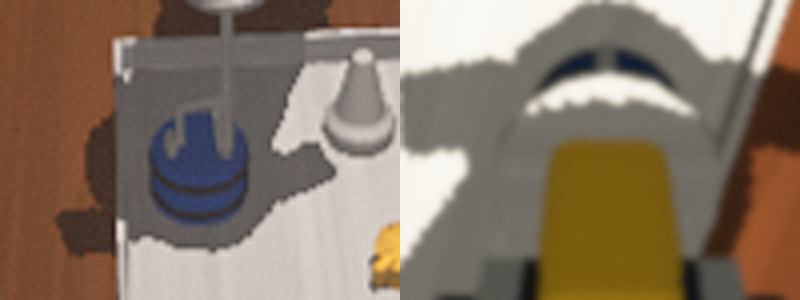

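Call:
servo_tool:
  rows:
    - [0,0,0,-1.5,0,0,0]
    - [0,0,0,-3,0,0,0]
    - [0,0,0,-3.5,0,0,0]
    - [0,0,0,-2,0,0,0]
    - [0,-2,-0.5,0,0,0,0]
    - [0,-4,-1,0,0,0,0]
    - [0,-4,-1,0,0,0,0]
    - [0,-4,-1,0,0,0,0]
    - [0,-4,-1,0,0,0,0]
    - [0,-4,-1,0,0,0,0]
    - [0,-4,-1,0,0,0,0]
    - [0,-4,-1,0,0,0,0]

```text
clock: 28.55
position: [452.9, -12.8, 284.0]
ee_rot: [0.809, -0.588, 0.0, -0.0]
contact_force: [0.1, -0.5, -1.7]
gripper_width: 18.0
```

Call:
servo_tool:
  rows:
    - [0,-4,-1,0,0,0,0]
    - [0,-4,-1,0,0,0,0]
    - [0,-4,-1,0,0,0,0]
    - [0,-4,-1,0,0,0,0]
    - [0,-4,-1,0,0,0,0]
    - [0,-4,-1,0,0,0,0]
    - [0,-3,-0.7,0,0,0,0]
    - [0,-1.2,-0.5,0,0,0,0]
    - [0,0,0,0,0,0,-8]
    - [0,0,0,0,0,0,-8]
    - [0,0,0,0,0,0,-8]
    - [0,0,0,0,0,0,-8]

```text
clock: 29.75
position: [434.6, 275.4, 283.8]
ee_rot: [0.941, -0.339, -0.0, 0.0]
contact_force: [-0.5, 0.3, -1.6]
gripper_width: 17.7
```

Call:
servo_tool:
  rows:
    - [0,0,0,0,0,0,-8]
    - [0,0,0,0,0,0,-8]
    - [0,0,0,0,0,0,-4.6]
    - [0,0,0,0,0,0,0]
    - [0,0,0,0,0,0,0]

```text
clock: 30.25
position: [434.7, 275.5, 283.9]
ee_rot: [0.986, -0.169, -0.0, 0.0]
contact_force: [0.2, 0.1, -1.5]
gripper_width: 17.7
```

```bash
python3 - <<'E'
from h import *
st=read_state();M=R.from_quat(st["ee_rot"]).as_matrix();print(st["clock"],st["position"],M[:,0].round(3),M[:,2].round(3),st["contact_force"])
print("to hang, tool axes mm",M.T@(np.array([480.2,260.4,157.6])-st["position"]))
E
```

```text
30.25 [434.7141329  275.53664816 283.87986829] [ 0.943 -0.334 -0.   ] [-0. -0. -1.] [ 0.22416487  0.07000702 -1.53325549]
to hang, tool axes mm [ 47.94107712  -0.9444941  126.27528822]
```

Call:
servo_tool:
  rows:
    - [0,0,-0.1,2,0,0,0]
    - [0,0,0,3,0,0,0]
    - [0,0,0,3,0,0,0]
    - [0,0,0,2.5,0,0,0]
    - [0,0,0,1.2,0,0,0]
    - [0,0,0,0,0,0,0]
    - [0,0,0,0,0,0,0]

```text
clock: 30.95
position: [435.8, 277.5, 168.0]
ee_rot: [0.986, -0.168, 0.001, -0.001]
contact_force: [1.0, 0.1, -0.5]
gripper_width: 18.0
```

Call:
servo_tool:
  rows:
    - [0,0.8,0,0,0,0,0]
    - [0,1,0,0,0,0,0]
    - [0,1,0,0,0,0,0]
    - [0,0,0,0,0,0,0]

```text
clock: 31.35
position: [463.0, 267.4, 167.2]
ee_rot: [0.986, -0.169, 0.0, -0.0]
contact_force: [-1.1, 0.2, -0.7]
gripper_width: 17.6
```

Call:
servo_tool:
  rows:
    - [0,0.8,0,0,0,0,0]
    - [0,0.8,0,0,0,0,0]
    - [0,0.4,0,0,0,0,0]
    - [0,0,0,0,0,0,0]

```text
clock: 31.75
position: [480.8, 260.8, 166.7]
ee_rot: [0.986, -0.169, -0.0, 0.0]
contact_force: [-0.0, 0.3, 0.2]
gripper_width: 17.9
```

```bash
python3 - <<'E'
from h import *
st=read_state();M=R.from_quat(st["ee_rot"]).as_matrix();print(st["clock"],st["position"],st["contact_force"])
print("to hang, tool axes mm",M.T@(np.array([480.2,260.4,157.6])-st["position"]))
E
```

```text
31.75 [480.80960424 260.8215932  166.73816968] [-0.0306422   0.29951864  0.17200228]
to hang, tool axes mm [-0.43458409  0.59845326  9.13829818]
```

Call:
servo_tool:
  rows:
    - [0,0,0,0.3,0,0,0]
    - [0,0,0,0.3,0,0,0]
    - [0,0,0,0.15,0,0,0]
    - [0,0,0,0,0,0,0]
    - [0,0,0,0,0,0,0]

```text
clock: 32.25
position: [480.2, 261.1, 159.4]
ee_rot: [0.986, -0.168, 0.0, 0.0]
contact_force: [-0.5, -0.5, -1.3]
gripper_width: 17.9
```

Call:
servo_tool:
  rows:
    - [0,0,0,0.1,0,0,0]
    - [0,0,0,0,0,0,0]

```text
clock: 32.45
position: [480.2, 261.1, 158.4]
ee_rot: [0.986, -0.168, -0.0, 0.0]
contact_force: [-0.1, -0.2, -0.8]
gripper_width: 18.1
```

Call:
servo_tool:
  rows:
    - [0,0,0,0.05,0,0,0]
    - [0,0,0,0,0,0,0]

```text
clock: 32.65
position: [480.3, 261.0, 157.9]
ee_rot: [0.986, -0.168, -0.0, 0.0]
contact_force: [0.7, -0.1, -1.5]
gripper_width: 18.1
```

Call:
servo_tool:
  rows:
    - [0,0,0,0.05,0,0,0]
    - [0,0,0,0,0,0,0]

```text
clock: 32.85
position: [480.4, 261.2, 157.6]
ee_rot: [0.986, -0.168, 0.0, -0.0]
contact_force: [0.0, 0.4, 0.3]
gripper_width: 17.7
```

Call:
servo_tool:
  rows:
    - [0,0,0,0.03,0,0,0]
    - [0.25,0,0,0,0,0,0]
    - [0.35,0,0,0,0,0,0]
    - [0.6,0,0,0,0,0,0]
    - [1,0,0,0,0,0,0]
    - [1,0,0,0,0,0,0]
    - [1,0,0,0,0,0,0]
    - [1,0,0,0,0,0,0]

```text
clock: 33.65
position: [480.3, 261.1, 157.1]
ee_rot: [0.986, -0.168, 0.0, -0.0]
contact_force: [0.7, 0.1, 1.2]
gripper_width: 85.4
```

Call:
servo_tool:
  rows:
    - [1,0,0,-1,0,0,0]
    - [1,0,0,-2,0,0,0]
    - [1,0,0,-3,0,0,0]
    - [1,0,0,-4,0,0,0]
    - [1,0,0,-4,0,0,0]
    - [1,0,0,-0.7,0,0,0]
    - [1,0,0,0,0,0,0]
    - [1,0,0,0,0,0,0]

```text
clock: 34.45
position: [479.7, 260.8, 303.2]
ee_rot: [0.986, -0.168, -0.001, 0.0]
contact_force: [-0.2, 0.4, -0.2]
gripper_width: 85.2
```

```bash
python3 - <<'E'
from h import *
import pickle
im,st=look("w10");s=look("s10","side")[0];t=look("t10","top")[0];print(st["clock"],st["position"],st["contact_force"])
def yel(i,x0,x1,y0,y1,lo):
    m=cv2.inRange(cv2.cvtColor(i,cv2.COLOR_RGB2HSV),lo,(35,255,255))[y0:y1,x0:x1];q=np.nonzero(m);return len(q[0]),q[1].mean()+x0,q[0].mean()+y0,q[1].min()+x0,q[1].max()+x0,q[0].min()+y0,q[0].max()+y0
D=pickle.load(open("d0.pkl","rb"));w2=pickle.load(open("w2.pkl","rb"))[0]
for i in(D["side"],s): print("side",yel(i["image"],290,335,110,165,(20,150,60)))
for i in(w2,im): print("wrist",yel(i["image"],270,380,100,240,(20,150,60)))
def blue(i,roi):
    x0,x1,y0,y1=roi;m=cv2.inRange(cv2.cvtColor(i["image"],cv2.COLOR_RGB2HSV),(100,130,40),(130,255,255))[y0:y1,x0:x1];q=np.nonzero(m);return len(q[0]),q[1].min()+x0,q[1].max()+x0,q[0].min()+y0,q[0].max()+y0
s8=pickle.load(open("s8.pkl","rb"))[0];s9=pickle.load(open("s9.pkl","rb"))[0]
for i in(s8,s9,s): print("piston side",blue(i,(280,340,300,365)))
b=blue(t,(400,485,180,255));print("piston top",b,onz(t,(b[1]+b[2])/2,(b[3]+b[4])/2,25))
d=np.abs(s["image"].astype(int)-D["side"]["image"]).sum(2)
for n,(x0,x1,y0,y1) in dict(spray=(380,412,155,230),shaker=(402,440,243,300),nozzle=(340,362,300,330),wing=(352,376,340,364),orange=(228,258,178,220),barrel=(315,368,190,258)).items(): print(n,d[y0:y1,x0:x1].mean().round(1))
E
```

```text
34.5 [479.561915   260.60106527 302.61918599] [0.68659966 0.08655453 0.56484964]
side (209, np.float64(309.1626794258373), np.float64(139.25358851674642), np.int64(305), np.int64(313), np.int64(127), np.int64(152))
side (189, np.float64(309.4708994708995), np.float64(139.57142857142858), np.int64(306), np.int64(313), np.int64(128), np.int64(152))
wrist (536, np.float64(319.55783582089555), np.float64(181.73507462686567), np.int64(310), np.int64(330), np.int64(167), np.int64(195))
wrist (563, np.float64(317.98579040852576), np.float64(187.97335701598578), np.int64(308), np.int64(328), np.int64(173), np.int64(202))
piston side (144, np.int64(300), np.int64(322), np.int64(321), np.int64(341))
piston side (5, np.int64(303), np.int64(315), np.int64(319), np.int64(341))
piston side (235, np.int64(299), np.int64(322), np.int64(319), np.int64(335))
piston top (97, np.int64(436), np.int64(451), np.int64(225), np.int64(239)) [ 465.00988415 -286.10405226   25.        ]
spray 7.7
shaker 7.2
nozzle 7.8
wing 8.1
orange 18.5
barrel 19.3
```

```bash
python3 -c "
from bench import *
print(job_done())"
```

```text
the job is handed in; nothing more can be done
None
```

The piston is out of the cylinder and standing upright in the free half of the wash tray. The hook is back on its fork, and I handed the job in at about 34.5 s on the clock.

- **Finding the ring:** The wrist camera showed the pull ring leaning about 0.4 rad towards world +y. I came down on the free side with the tip towards the ring. I confirmed the catch by the rise in force on the first lift.
- **Drawing:** The pull was about 11 N, and the highest reading at the end of any move was 12.8 N. I slowed to 1 mm per step before the piston came free.
- **Placing and hanging:** I lowered the piston to the tray floor, dropped the J below the bar and backed it out. The hook then went back onto the fork, and I opened the gripper once the collar touched.

**Last checks**
- The hook's handle in the side picture is within 0.5 px of where it hung at the start.
- The piston shows as a round blue top at (465, -286) mm, in the -x half of the tray.
- The spray bottle, shaker, nozzle and wing nut show no significant change in the side picture.
- The picture around the front orange look-alike differs more (18 against about 8). I put this down to the arm's shadow; nothing came near it.
- I used all 12 picture views before hanging the hook, so the final state was checked from pixel measurements, not by eye.
- In the wrist view the handle reads 6 px lower than at first. The arm was about 5 mm further along and turned 2°, so I take this as the different viewpoint. I did not recompute it.

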